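# Slide a lock case home in its assembly fixture

## Robot

A 6-joint arm with a two-finger parallel gripper is mounted at the origin on the work surface. World frame = base frame: x ahead of the robot, y to its left, z up, the work surface at z = 0. Lengths are in m, angles in rad, forces in N, time in s.
With the tool pointing down it reaches from about 0.35 to 0.775 m from the base axis. Payload 5.5 kg.
Tool frame: the origin (TCP) lies midway between the tips of the shut fingers; the grasp point (between the pads) lies 19 mm behind it; z points along the fingers, y is the line along which they close (so a half turn about z gives the same grasp; the last joint's range is limited). The gripper opens to 85 mm and grips with 20 to 120 N. Pads are 22 mm wide; open, the fingers measure 114 mm over their backs; the gripper's body (76 mm by 85 mm) begins 54 mm behind the grasp point. The pads swing forward as they close: fully open they stand 13 mm farther back than shut.
Start: joints at [-1.253, 0.313, 0.046, 1.304, 0, 1.431], TCP at [0.254, -0.516, 0.231] pointing down, gripper open.
Joint ranges: [-2.76, 2.76], [-0.86, 1.69], [-1.03, 1.26], [-2.2, 2.34], [-1.47, 1.5], [-3.14, 3.14]. Speed limits (rad/s): [2.57, 2.57, 3.14, 3.14, 3.14, 3.14].

## Interface

Orientations are given as a rotation vector (axis times angle).
In Python, from workcell import arm gives the robot as it stands.
- The arm moves only by the tool servo_tool, never from a script. Its argument "rows" is a list that holds one entry, the list of rows, each a list of 7 numbers: the shift along the tool's x, y, z in cm, then the turn, a rotation vector about the tool's x, y, z in rad, then the closure, from -1 (fully open) to 1 (shut). In form: [[[tx, ty, tz, rx, ry, rz, grip], ...]]. A call has 1 to 8 rows; each row is the pose to reach, as a shift and turn from the pose commanded when the call began, along the tool's axes at that moment; what a row does not reach only later rows make up. A row lasts 1/10 s, in which the tool goes at most 50 mm and 8.59 degrees, less where a joint would pass 70% of its speed; a pose out of reach is approached as far as the arm can. A call with a gripper value outside its range is refused whole. The fingers move at their own pace and stop on an object; "newtons" is the grip in N (left out, the last holds). Time passes only in rows, so rows that repeat a pose let the fingers close. It gives the time, the measured TCP pose, the force, the opening and the grip force at its end, in the units of the state.
- arm.get_obs(): the state, without advancing time (a new reading comes with each control period).
- arm.capture(name): name is "scene" or "top" or "wrist"; returns (picture, depth): 420x560x3 uint8, red, green, blue; 420x560 float32, m along the optical axis (not along the pixel's ray), 0 where there is no reading.
- arm.calibration(name): a dict with "fx", "fy", "cx", "cy" (pixels), "extrinsics" (4x4, takes a point from camera to world coordinates); the wrist camera has in their place "T_tool_cam" (4x4, takes a point from camera to tool coordinates, whose origin is the TCP and whose axes are the flange's). Camera axes: x right, y down, z forward; pixel columns grow to the right and rows downward; lengths in m; the calibration is good to about 2 mm. A picture is of the moment at which its call begins: read the wrist's pose just before it. calibration takes no time and is no camera call.
- arm.hand_in(): hands the job in; it is judged then, once.
Trained networks look in the newest picture that a camera, given by its name, has taken for a name from the list of things; names that differ only in an ending like _2 or _b are one class to them, and where a whole thing is asked for, a point or a joint stands for the part that bears it (a point fixed in the world has none). Each returns a list of dicts, best first, with "p" (0 to 1); they miss things now and then, are a little off and sometimes report something else, mostly with a low value. They report only what shows in the picture. A call takes as long as a camera call. They do not tell look-alikes from the thing itself.
- arm.find_in(camera, query): "at" ([x, y, z] in m, in the coordinates of the camera as it stood for that picture, good to about 4 mm: the middle of the surface that is visible of it).
The state is a dict: "time": time; "joint_positions": joint angles; "qd": joint speeds; "joint_efforts": joint torques, N m; "eef_pos": TCP position; "tcp_rot": TCP orientation; "force": force on the tool from outside, world axes, zero at the start; "moment": the same for the moment, N m; "grip_width": finger opening in m; "grip_force": force on a finger pad.
Only numpy, scipy, OpenCV 4.12 (cv2) and the standard library are available. Lean on these libraries where they do the work, as an engineer would, in place of code of your own. Each camera call takes 0.05 s, during which the arm holds its last target. There are 200 camera calls.

## Task

The steel lock case lies crooked on the loading deck of the brown fixture. Slide it along the deck, brass latch first, into the fixture's pocket until it drops in behind the step and sits fully home, flat and square on the pocket floor; do not pick it up off the fixture. Leave the screwdriver, the brass lock cylinder and the key fob where they are, and let go of everything at the end.

Things in the scene. Friction and masses are not known exactly. Their poses are not given: they have to be found in the camera images.
- lock_case: Loose mortice lock case, a plain steel box 92 mm (its x) by 130 mm (its y) by 18 mm high, about 0.55 kg, too wide to grip. A brass latch 24 mm wide (y) and 10 mm high sticks 12 mm out of its +x face, centred at y = +25 mm, 4 to 14 mm above the underside. Origin: centre of the underside of the steel box (latch not counted); z up.
- fixture: Brown fixture on an aluminium base, fixed to the bench: x from -220 to +68 mm, y from -95 to +95 mm. Origin on the bench under the pocket's centre; +x is the loading direction, z up. Side cheeks (|y| over 67 mm, x -55 to +68 mm) and end wall (x 48 to 68 mm) rise to 26 mm above the bench; the end wall has a notch down to the pocket floor at y +8 to +42 mm for the latch.
- deck (a point): Centre of the flat loading deck, on its top, 20 mm above the bench, at x = -134 mm of the fixture, axes alike. The deck runs from x = -220 to -48 mm of the fixture, full width, open at its rear (-x) and along both sides up to x = -92 mm.
- step (a point): Middle of the deck's front edge (fixture x = -48 mm), 20 mm above the bench; here the deck steps 6 mm down to the pocket floor. A lock case pushed over it tips its front into the pocket when half of it is past; its rear drops once its rear face is past.
- guide_l (a point): Rear end of the inner face of the +y one of two mirrored steel guide strips on the deck, 26 mm above the bench, fixture x = -92 mm, y = +85 mm. From here the strip runs in to the cheek's rear end (x = -55 mm, y = +67 mm) as a lead-in; the other is at -y.
- pocket (a point): Centre of the pocket floor, 14 mm above the bench, axes as the fixture's. The pocket, floored in bare aluminium, is 96 mm (x) by 134 mm (y): 2 mm of play on every side of the lock case. A seated lock case has its origin and axes here; its top is then 12 mm above the deck and 6 mm above the cheeks.
- screwdriver: Loose screwdriver, about 200 mm long, lying on the bench beyond the fixture's end wall; leave alone. Origin on its underside near mid-length.
- lock_cylinder: Loose brass profile cylinder, 62 by 17 by 30 mm, standing on the bench beside the fixture's +y cheek; leave alone. Origin: centre of the underside.
- key_fob: Loose black remote key, 78 by 36 by 14 mm, lying on the bench beside the fixture's -y cheek; leave alone. Origin: centre of the underside.
Things that resemble listed ones, but are neither listed nor needed, are in the scene too. What is meant by the lock_case is not orange, and is the smaller of those in its own colour.

How it is judged:
At the end, for the whole second after the job is handed in: The lock case rests in the pocket, its origin within 4 mm of the pocket centre each way along and across and within 2 mm in height, turned less than 0.05 rad from the pocket and tilted less than 0.03 rad, at rest and untouched (x of lock_case in the frame of pocket between -0.004 and 0.004 m and y of lock_case in the frame of pocket between -0.004 and 0.004 m and z of lock_case in the frame of pocket between -0.002 and 0.002 m and angle between the x axis of lock_case and the x axis of pocket, either way round below 0.05 rad and angle between lock_case's own z axis and vertical below 0.03 rad and linear speed of lock_case below 0.01 m/s and contact force between lock_case and the fingers below 0.1 N).
It fails at once if the lock case is picked up: its origin more than 30 mm above the pocket floor (24 mm above the deck) (z of lock_case in the frame of pocket above 0.03 m).
It fails at once if the lock case falls off the fixture: its origin more than 8 mm below the pocket floor (z of lock_case in the frame of pocket below -0.008 m).
It fails at once if the screwdriver, lock cylinder or key fob is moved by more than 25 mm (distance of any of screwdriver, lock_cylinder, key_fob from where it was at the start of the episode above 0.025 m).
It also fails if it takes over 61 s, if anything falls off the work surface, if the arm or the gripper's body presses on something with over 40 N, if the wrist force passes 120 N, or if a joint passes its speed limit or range.

## Working session

There is one attempt and no reset: what is moved stays moved. The work goes in short steps, Python scripts to look and compute and a tool call to move; the robot and the scene stay as the last step left them, time stands still between calls to the robot, and variables do not carry over. Pictures are saved under pics/ and viewed, at most 10 in all, crops included, and the job is handed in when it is done.

Besides the shell and the picture viewer there is one more tool, called after ">>>" as a command line: name --argument value ..., lists and objects as JSON in quotes. servo_tool: Moves the arm, as the interface text tells. Its arguments: {"type":"object","properties":{"rows":{"type":"array"},"newtons":{"type":"number"}},"required":["rows"]}

```bash
mkdir -p pics; cat > h.py <<'E'
import numpy as np, cv2
from workcell import arm
from scipy.spatial.transform import Rotation as R
def cloud(d,c):
    v,u=np.mgrid[:d.shape[0],:d.shape[1]]
    P=np.stack([(u-c['cx'])/c['fx']*d,(v-c['cy'])/c['fy']*d,d],-1)
    E=np.array(c['extrinsics']); return P@E[:3,:3].T+E[:3,3]
E
python3 - <<'E'
from h import *
print(arm.get_obs())
rgb,d=arm.capture("top"); cv2.imwrite("pics/top.png",rgb[...,::-1]); 
c=arm.calibration("top");E=np.array(c['extrinsics']);print(E.round(3),c['fx'])
np.savez('top0.npz',rgb=rgb,d=d)
for q in ["lock_case","fixture","screwdriver","lock_cylinder","key_fob"]:
    for r in arm.find_in("top",q):
        a=np.array(r['at']); print(q,round(r['p'],2),(E[:3,:3]@a+E[:3,3]).round(3),(c['fx']*a[0]/a[2]+c['cx']).round(),(c['fy']*a[1]/a[2]+c['cy']).round())
E
```

```text
{'time': 0.0, 'joint_positions': array([-1.25258741e+00,  3.13999990e-01,  4.49752699e-02,  1.30358634e+00,
       -2.28494954e-05,  1.43118089e+00]), 'qd': array([ 9.08397036e-04, -1.39461069e-03,  1.54297261e-04, -1.15561714e-03,
        3.36073943e-05,  3.51564979e-04]), 'joint_efforts': array([ 1.13152277e-03, -4.80627608e+01,  2.98532850e+01,  1.93736394e-02,
        7.16635464e-05,  5.14498311e-06]), 'eef_pos': array([ 0.25396534, -0.5153085 ,  0.23040758]), 'tcp_rot': array([-3.05788211e+00, -7.12474932e-01,  2.89791373e-04]), 'force': array([-0.43033404,  0.23241261, -0.08031645]), 'moment': array([ 0.01829515,  0.01817938, -0.05140935]), 'grip_force': 0.0, 'grip_width': 0.0852486070048751}
[[-0.028 -0.995  0.093  0.546]
 [-0.999  0.03   0.016 -0.063]
 [-0.019 -0.092 -0.996  0.862]
 [ 0.     0.     0.     1.   ]] 429.7179887581161
lock_case 0.82 [0.852 0.002 0.022] 245.0 104.0
lock_case 0.72 [ 0.605 -0.059  0.038] 278.0 224.0
lock_case 0.65 [ 0.59  -0.374  0.028] 442.0 228.0
lock_case 0.58 [0.723 0.12  0.015] 188.0 170.0
fixture 0.81 [0.573 0.027 0.02 ] 235.0 243.0
screwdriver 0.84 [0.549 0.207 0.021] 144.0 258.0
lock_cylinder 0.69 [0.423 0.044 0.028] 228.0 321.0
lock_cylinder 0.18 [ 0.6   -0.058  0.038] 278.0 227.0
key_fob 0.66 [0.721 0.119 0.015] 188.0 170.0
```

View pics/top.png

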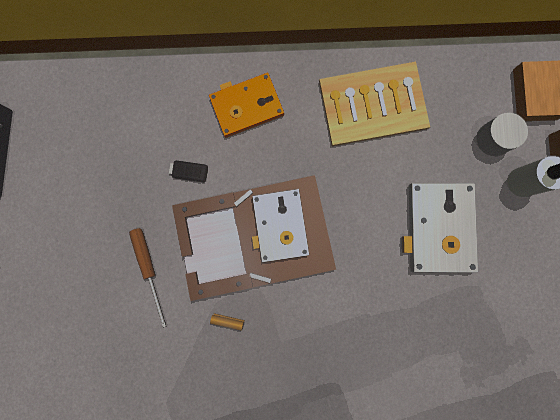

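Candidates: an orange case (245,104), a small steel case on the deck (278,224) and a larger steel case (442,228). The one on the brown deck fits: it is steel and the smaller of the two steel ones. I'll confirm that in a crop and measure it.

```bash
cat > m.py <<'E'
from h import *
def rect(P):
    (cx,cy),s,_=r=cv2.minAreaRect(P.astype(np.float32)*1000); b=cv2.boxPoints(r)
    e=[b[1]-b[0],b[2]-b[1]]; return np.array([cx,cy])/1000,e
def fixture(rgb,W):
    hsv=cv2.cvtColor(rgb,cv2.COLOR_RGB2HSV); m=((hsv[...,0]<15)&(hsv[...,1]>70)&(W[...,2]>.008)&(W[...,2]<.045)).astype(np.uint8)
    m[:, :160]=0; m[:,345:]=0; m[:165]=0; m[310:]=0
    m=cv2.morphologyEx(m,cv2.MORPH_OPEN,np.ones((5,5)))
    c,e=rect(W[m>0][:,:2]); return c,e,m
def pts(rgb,W,zlo=.031):
    return None
if __name__=="__main__":
    f=np.load('top0.npz');rgb,d=f['rgb'],f['d'];W=cloud(d,arm.calibration('top'))
    c,e,m=fixture(rgb,W);print('fix',c,[ (np.linalg.norm(x),x) for x in e])
    print('deck z',np.median(W[205:260,312:318,2]),'cheek',np.median(W[282:288,205:225,2]),'floor',np.median(W[225:265,205:230,2]),'bench',np.median(W[330:350,100:140,2]),'case',np.median(W[215:225,270:295,2]))
    k=np.zeros(m.shape,np.uint8);k[180:270,245:315]=1
    k&=(W[...,2]>np.median(W[205:260,312:318,2])+.011)
    n,l,s,_=cv2.connectedComponentsWithStats(k.astype(np.uint8)); i=1+s[1:,4].argmax(); 
    c,e=rect(W[l==i][:,:2]);print('case',c,[(np.linalg.norm(x),x) for x in e])
    cv2.imwrite('pics/crop.png',cv2.resize(rgb[165:310,160:345,::-1],None,fx=4,fy=4,interpolation=cv2.INTER_CUBIC))
E
python3 m.py
```

```text
fix [ 0.58335907 -0.00805594] [(np.float32(287.46072), array([  52.403778, -282.6438  ], dtype=float32)), (np.float32(189.59857), array([186.42151,  34.5636 ], dtype=float32))]
deck z 0.019830905977462232 cheek 0.025794834576162384 floor 0.013868530494333398 bench -6.14944832263431e-05 case 0.038072528688234186
case [ 0.6032406  -0.05578746] [(np.float32(104.00361), array([  12.330811, -103.27004 ], dtype=float32)), (np.float32(129.98015), array([129.06335 ,  15.410683], dtype=float32))]
```

View pics/crop.png

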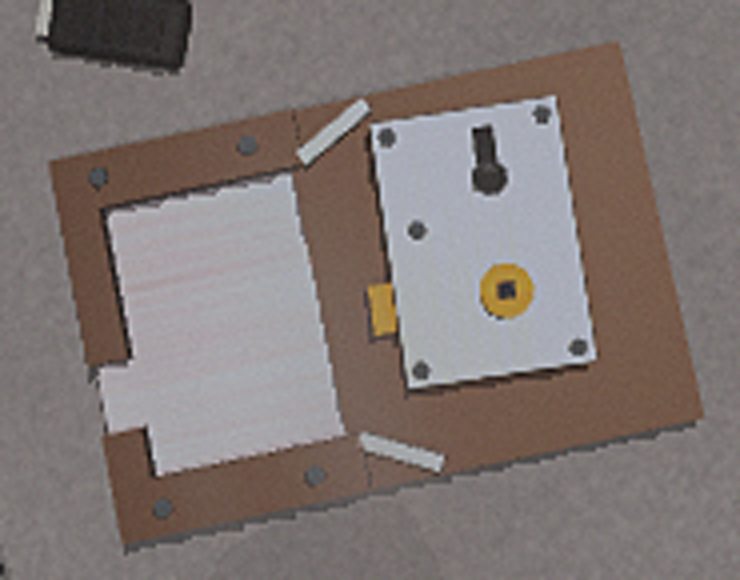

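Confirmed: the plain steel case on the deck has its latch towards the pocket. In the fixture frame it sits at about x -133, y -10 mm and is turned about -0.065 rad. The plan is to nudge its -y side square with two fingers, then push the rear face with the open fingers.

```bash
cat > g.py <<'E'
# usage: g.py fx fy z(m) side|rear  -> tool shift/turn to that fixture-frame TCP pose
import sys
from h import *
O=np.array([.5695,.0667]);ex=np.array([-.1823,.9832]);ey=np.array([-.9832,-.1823])
def go(x,y,z,mode):
    o=arm.get_obs();Rt=R.from_rotvec(o['tcp_rot']);p=o['eef_pos']
    q=(p[:2]-O); print('now fix',(q@ex).round(4),(q@ey).round(4),p[2].round(4),'t',round(o['time'],2),'F',o['force'].round(1),'w',o['grip_width'].round(4),'q',o['joint_positions'].round(2))
    t=np.r_[O+x*ex+y*ey,z]; sh=Rt.inv().apply(t-p)*100
    ax=np.r_[ex if mode=='side' else ey,0]
    for s in (1,-1):
        ty=s*ax;tz=np.array([0,0,-1.]);M=np.stack([np.cross(ty,tz),ty,tz],1)
        print('shift cm',sh.round(2),'turn',(Rt.inv()*R.from_matrix(M)).as_rotvec().round(3))
if __name__=="__main__": a=sys.argv; go(*map(float,a[1:4]),a[4])
E
python3 g.py -.140 -.108 .10 side
```

```text
Traceback (most recent call last):
  File "g.py", line 13, in <module>
    if __name__=="__main__": a=sys.argv; go(*map(float,a[1:4]),a[4])
                                         ~~^^^^^^^^^^^^^^^^^^^^^^^^^
  File "g.py", line 7, in go
    q=(p[:2]-O); print('now fix',(q@ex).round(4),(q@ey).round(4),p[2].round(4),'t',round(o['time'],2),'F',o['force'].round(1),'w',o['grip_width'].round(4),'q',o['joint_positions'].round(2))
                                                                                                                                  ^^^^^^^^^^^^^^^^^^^^^
AttributeError: 'float' object has no attribute 'round'
```

```bash
sed -i "s/o\['grip_width'\].round(4)/round(o['grip_width'],4)/" g.py; python3 g.py -.140 -.108 .10 side
```

```text
now fix -0.5151 0.4163 0.231 t 0.3 F [ 0.4 -0.4 -0.4] w 0.0857 q [-1.25  0.31  0.05  1.3  -0.    1.43]
shift cm [ 60.63 -21.89  13.12] turn [-0.000e+00 -1.000e-03 -2.867e+00]
shift cm [ 60.63 -21.89  13.12] turn [-0.001  0.     0.274]
```

>>> servo_tool --rows '[[[5,-1.8,1,0,0,0.1,-0.2],[10,-3.6,2,0,0,0.2,-0.2],[15,-5.4,3,0,0,0.27,-0.2],[20,-7.2,4,0,0,0.27,-0.2],[24,-8.7,5,0,0,0.27,-0.2],[28,-10.1,6,0,0,0.27,-0.2],[32,-11.6,7,0,0,0.27,-0.2],[32,-11.6,7,0,0,0.27,-0.2]]]'

```text
time: 1.1
eef_pos: [0.4921, -0.2655, 0.1596]
tcp_rot: [-3.124, -0.305, 0.001]
force: [-0.2, -0.0, 0.3]
grip_width: 0.0509
grip_force: 0.0
```

```bash
python3 g.py -.140 -.108 .10 side
```

```text
now fix -0.3125 0.1366 0.1596 t 1.1 F [-0.2 -0.   0.3] w 0.0509 q [-0.64  0.32 -0.13  1.13  0.    2.31]
shift cm [ 24.67 -16.95   6.  ] turn [-1.00e-03 -5.00e-03 -3.13e+00]
shift cm [ 24.67 -16.95   6.  ] turn [-0.003  0.001  0.012]
```

>>> servo_tool --rows '[[[4,-2.8,1,0,0,0.01,-0.2],[8,-5.6,2,0,0,0.01,-0.2],[12,-8.4,3,0,0,0.01,-0.2],[16,-11.2,4,0,0,0.01,-0.2],[20,-14,5,0,0,0.01,-0.2],[23,-16,6,0,0,0.01,-0.2],[24.7,-17,6,0,0,0.01,-0.2],[24.7,-17,6,0,0,0.01,-0.2]]]'

```text
time: 1.9
eef_pos: [0.7021, -0.0556, 0.1003]
tcp_rot: [-3.129, -0.283, 0.0]
force: [0.3, 0.2, 1.0]
grip_width: 0.0512
grip_force: 0.0
```

```bash
python3 g.py -.140 -.108 .022 side; python3 - <<'E'
from h import *
rgb,d=arm.capture("scene");cv2.imwrite("pics/s1.png",rgb[...,::-1])
E
```

```text
now fix -0.1445 -0.1081 0.1003 t 1.9 F [0.3 0.2 1. ] w 0.0512 q [-0.19  0.62  0.21  1.16  0.    2.77]
shift cm [-0.01 -0.45  7.83] turn [0.    0.    3.139]
shift cm [-0.01 -0.45  7.83] turn [-0.     0.    -0.003]
```

View pics/s1.png

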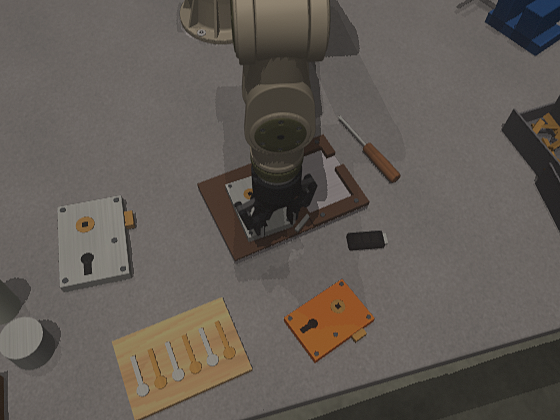

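The arm's fingers are over the -y edge of the fixture, near (290,210), clear of the guide strip at (305,215). Descending now.

>>> servo_tool --rows '[[[0,-0.2,3,0,0,0,-0.2],[0,-0.2,5.5,0,0,0,-0.2],[0,-0.2,7,0,0,0,-0.2],[0,-0.2,7.8,0,0,0,-0.2],[0,-0.2,7.8,0,0,0,-0.2]]]'

```text
time: 2.45
eef_pos: [0.6995, -0.0561, 0.0226]
tcp_rot: [-3.129, -0.277, 0.003]
force: [-0.5, 0.7, 0.4]
grip_width: 0.0517
grip_force: 0.0
```

```bash
python3 g.py -.142 -.076 .022 side
```

```text
now fix -0.1445 -0.1054 0.0226 t 2.45 F [-0.5  0.7  0.4] w 0.0517 q [-0.19  0.67  0.1   1.   -0.    2.77]
shift cm [-2.94 -0.23  0.06] turn [3.000e-03 1.000e-03 3.135e+00]
shift cm [-2.94 -0.23  0.06] turn [-0.     0.002 -0.007]
```

Push towards -tool x slowly, stopping short first to read the force.

>>> servo_tool --rows '[[[-0.4,-0.2,0,0,0,0,-0.2],[-0.8,-0.2,0,0,0,0,-0.2],[-1.1,-0.2,0,0,0,0,-0.2],[-1.4,-0.2,0,0,0,0,-0.2],[-1.7,-0.2,0,0,0,0,-0.2],[-2.0,-0.2,0,0,0,0,-0.2],[-2.2,-0.2,0,0,0,0,-0.2],[-2.4,-0.2,0,0,0,0,-0.2]]]'

```text
time: 3.25
eef_pos: [0.6772, -0.0575, 0.0237]
tcp_rot: [3.129, 0.279, 0.003]
force: [3.2, 1.2, 0.9]
grip_width: 0.0517
grip_force: 1.5
```

```bash
cat > loc.py <<'E'
from h import *; from g import O,ex,ey
import sys
cam=sys.argv[1]
rgb,d=arm.capture("top");cv2.imwrite(sys.argv[1],rgb[150:320,140:360,::-1].repeat(3,0).repeat(3,1))
W=cloud(d,arm.calibration("top"));q=W[...,:2]-O;X,Y,Z=q@ex,q@ey,W[...,2]
# steel: unsaturated & bright, near deck/pocket, height of case top
hsv=cv2.cvtColor(rgb,cv2.COLOR_RGB2HSV)
m=((Z>.028)&(Z<.045)&(X>-.225)&(X<.068)&(abs(Y)<.095)).astype(np.uint8)
n,l,s,_=cv2.connectedComponentsWithStats(m);i=1+s[1:,4].argmax();k=l==i
P=np.stack([X[k],Y[k]],1).astype(np.float32)*1000
r=cv2.minAreaRect(P);print('n',k.sum(),'rect',np.round(r[0],1),np.round(r[1],1),round(r[2],2),'x',P[:,0].min(),P[:,0].max(),'y',P[:,1].min(),P[:,1].max())
A=np.c_[X[k],Y[k],np.ones(k.sum())];f=np.linalg.lstsq(A,Z[k],rcond=None)[0];print('plane',f.round(4),'median z',np.median(Z[k]))
E
python3 g.py -.142 -.076 .022 side; python3 loc.py pics/t2.png
```

```text
now fix -0.1417 -0.0833 0.0237 t 3.25 F [3.2 1.2 0.9] w 0.0517 q [-0.2   0.63  0.03  0.96  0.    2.76]
shift cm [-0.73  0.03  0.17] turn [-3.000e-03 -0.000e+00  3.136e+00]
shift cm [-0.73  0.03  0.17] turn [ 0.    -0.002 -0.005]
n 2 rect [ 59.7 -75.7] [2. 0.] -97.76 x 59.60025 59.872448 y -76.66618 -74.66789
plane [0.0339 0.226  0.0441] median z 0.0289726562668865
```

View pics/t2.png

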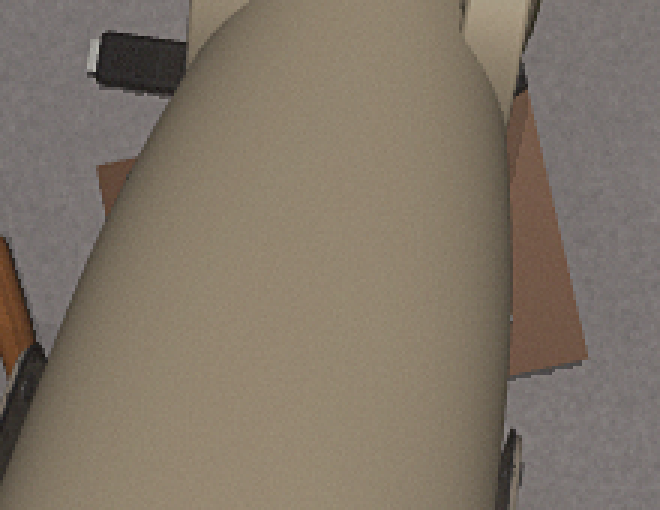

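The arm hides the case from the top camera, but the force shows contact. I'll finish the side nudge.

>>> servo_tool --rows '[[[-0.2,0,0,0,0,0,-0.2],[-0.4,0,0,0,0,0,-0.2],[-0.5,0,0,0,0,0,-0.2],[-0.5,0,0,0,0,0,-0.2],[1,0,0,0,0,0,-0.2],[3,0,0,0,0,0,-0.2],[3,0,-3,0,0,0,-0.6],[3,0,-6,0,0,0,-1]]]'

```text
time: 4.1
eef_pos: [0.7035, -0.0522, 0.0809]
tcp_rot: [-3.128, -0.279, 0.012]
force: [0.9, 0.1, 0.3]
grip_width: 0.0784
grip_force: 0.0
```

```bash
python3 g.py -.245 0 .10 rear
```

```text
now fix -0.1413 -0.1101 0.0809 t 4.1 F [0.9 0.1 0.3] w 0.0784 q [-0.19  0.64  0.2   1.13 -0.    2.78]
shift cm [-10.96  10.42  -1.84] turn [0.005 0.007 1.565]
shift cm [-10.96  10.42  -1.84] turn [-0.007  0.005 -1.576]
```

>>> servo_tool --rows '[[[0,2,-2,0,0,-0.14,-1],[-1,5,-3,0,0,-0.28,-1],[-3,8,-3,0,0,-0.42,-1],[-5,10.4,-3,0,0,-0.56,-1],[-7,10.4,-3,0,0,-0.7,-1],[-9,10.4,-3,0,0,-0.84,-1],[-11,10.4,-3,0,0,-0.98,-1],[-11,10.4,-3,0,0,-1.12,-1]]]'

```text
time: 4.9
eef_pos: [0.6117, -0.1743, 0.1122]
tcp_rot: [-2.496, -1.901, 0.007]
force: [0.7, 0.0, -0.5]
grip_width: 0.0855
grip_force: 0.0
```

```bash
python3 g.py -.245 0 .10 rear
```

```text
now fix -0.2446 0.0024 0.1122 t 4.9 F [ 0.7  0.  -0.5] w 0.0855 q [-0.4   0.49  0.02  1.1  -0.    1.44]
shift cm [0.08 0.24 1.22] turn [-1.000e-03  9.000e-03  2.689e+00]
shift cm [0.08 0.24 1.22] turn [-0.006 -0.001 -0.452]
```

>>> servo_tool --rows '[[[0,0.2,0,0,0,-0.14,-1],[0,0.2,0,0,0,-0.28,-1],[0,0.2,0,0,0,-0.41,-1],[0,0.2,0,0,0,-0.45,-1],[0,0.2,0,0,0,-0.45,-1]]]'

```text
time: 5.4
eef_pos: [0.6164, -0.1745, 0.1123]
tcp_rot: [-2.015, -2.407, 0.003]
force: [0.1, 0.3, -0.2]
grip_width: 0.0857
grip_force: 0.0
```

```bash
cat > loc.py <<'E'
from h import *; from g import O,ex,ey
import sys
cam,f=sys.argv[1:3]
c=arm.calibration(cam);o=arm.get_obs()
if cam=='wrist':
    T=np.eye(4);T[:3,:3]=R.from_rotvec(o['tcp_rot']).as_matrix();T[:3,3]=o['eef_pos'];c['extrinsics']=T@np.array(c['T_tool_cam'])
rgb,d=arm.capture(cam);cv2.imwrite(f,rgb[...,::-1])
W=cloud(d,c);q=W[...,:2]-O;X,Y,Z=q@ex,q@ey,W[...,2]
m=((d>0)&(Z>.0285)&(Z<.045)&(X>-.225)&(X<.068)&(abs(Y)<.095)).astype(np.uint8)
m=cv2.morphologyEx(m,cv2.MORPH_OPEN,np.ones((3,3)))
n,l,s,_=cv2.connectedComponentsWithStats(m);i=1+s[1:,4].argmax();k=l==i
P=np.stack([X[k],Y[k]],1).astype(np.float32)*1000
r=cv2.minAreaRect(P);print('n',k.sum(),'rect',np.round(r[0],1),np.round(r[1],1),round(r[2],2),'x',P[:,0].min(),P[:,0].max(),'y',P[:,1].min(),P[:,1].max())
A=np.c_[X[k],Y[k],np.ones(k.sum())];g=np.linalg.lstsq(A,Z[k],rcond=None)[0];print('plane',g.round(4),'median z',np.median(Z[k]))
E
python3 g.py -.245 0 .10 rear; python3 loc.py wrist pics/w3.png; python3 loc.py top pics/t3.png
```

```text
now fix -0.2457 -0.0022 0.1123 t 5.4 F [ 0.1  0.3 -0.2] w 0.0857 q [-0.4   0.5   0.03  1.1  -0.    0.99]
shift cm [ 0.07 -0.22  1.23] turn [-2.000e-03  5.000e-03  3.135e+00]
shift cm [ 0.07 -0.22  1.23] turn [-0.003 -0.001 -0.007]
n 26808 rect [-146.    -1.2] [130.3  71.5] 89.1 x -182.52016 -110.49682 y -66.77192 64.32749
plane [0.0002 0.0004 0.0386] median z 0.038546327467757616
n 3286 rect [-129.    -0.4] [130.  103.8] 88.62 x -182.03728 -76.39424 y -65.75351 65.57508
plane [-0.0068 -0.0015  0.0369] median z 0.03789242776637819
```

View pics/w3.png

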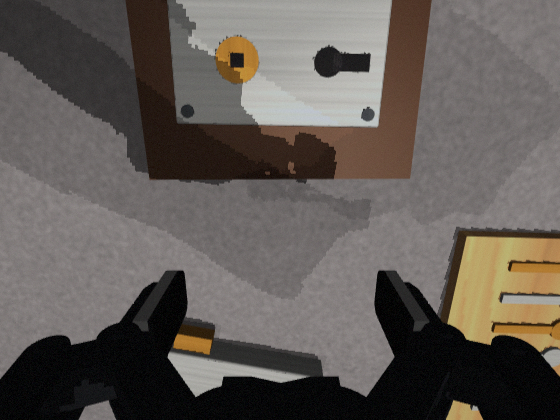

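The wrist view shows the case centred and nearly square: y about -0.5 mm, turned about -1.2°, rear face at row 125 (x about -182 mm). The fingers are open and clear behind it. Next I go down behind it.

>>> servo_tool --rows '[[[1,-0.2,3,0,0,0,-1],[2.5,-0.2,6,0,0,0,-1],[3,-0.2,8,0,0,0,-1],[3,-0.2,9.3,0,0,0,-1],[3,-0.2,9.3,0,0,0,-1]]]'

```text
time: 6.0
eef_pos: [0.6092, -0.145, 0.0182]
tcp_rot: [-2.014, -2.406, 0.003]
force: [-0.5, 0.2, -0.4]
grip_width: 0.0856
grip_force: 0.0
```

```bash
python3 g.py -.198 0 .012 rear
```

```text
now fix -0.2154 -0.0004 0.0182 t 6.0 F [-0.5  0.2 -0.4] w 0.0856 q [-0.36  0.55 -0.14  0.89 -0.    1.03]
shift cm [ 1.74 -0.05  0.62] turn [-3.000e-03  6.000e-03  3.135e+00]
shift cm [ 1.74 -0.05  0.62] turn [-0.004 -0.002 -0.007]
```

>>> servo_tool --rows '[[[0,0,0.3,0,0,0,-1],[0,0,0.6,0,0,0,-1],[0.5,0,0.6,0,0,0,-1],[1.0,0,0.6,0,0,0,-1],[1.5,0,0.6,0,0,0,-1],[2.0,0,0.6,0,0,0,-1],[2.5,0,0.6,0,0,0,-1],[3.0,0,0.6,0,0,0,-1]]]'

```text
time: 6.8
eef_pos: [0.606, -0.116, 0.0146]
tcp_rot: [2.015, 2.408, -0.001]
force: [0.2, -3.2, -0.1]
grip_width: 0.0854
grip_force: 1.4
```

```bash
python3 g.py -.140 0 .012 rear; python3 loc.py wrist pics/w4.png
```

```text
now fix -0.1863 -0.0025 0.0146 t 6.8 F [ 0.2 -3.2 -0.1] w 0.0854 q [-0.32  0.53 -0.17  0.86 -0.    1.08]
shift cm [ 4.63 -0.28  0.26] turn [ 3.000e-03 -1.000e-03  3.135e+00]
shift cm [ 4.63 -0.28  0.26] turn [ 0.001  0.002 -0.006]
n 92362 rect [-135.7   -0.9] [130.8 123.6] 89.79 x -197.66661 -73.89497 y -66.47885 64.37552
plane [-0.0059 -0.0012  0.0377] median z 0.038498233662377805
```

View pics/w4.png

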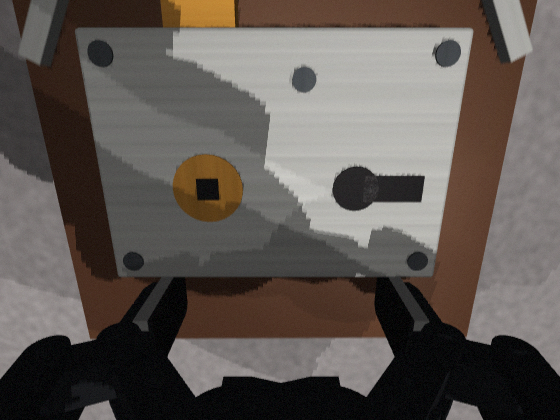

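Both fingers rest on the rear face (row 275, columns 165 and 395), and the guide ends lie symmetric to the case. Pushing on.

>>> servo_tool --rows '[[[0.6,-0.1,0.1,0,0,-0.006,-1],[1.2,-0.2,0.1,0,0,-0.006,-1],[1.8,-0.2,0.1,0,0,-0.006,-1],[2.4,-0.2,0.1,0,0,-0.006,-1],[3.0,-0.2,0.1,0,0,-0.006,-1],[3.6,-0.2,0.1,0,0,-0.006,-1],[4.2,-0.2,0.1,0,0,-0.006,-1],[4.8,-0.2,0.1,0,0,-0.006,-1]]]'

```text
time: 7.65
eef_pos: [0.5963, -0.0696, 0.0142]
tcp_rot: [2.008, 2.412, 0.0]
force: [0.8, -5.9, 3.8]
grip_width: 0.0852
grip_force: 2.8
```

```bash
python3 g.py -.09 0 .012 rear; python3 loc.py wrist pics/w5.png
```

```text
now fix -0.1389 -0.0015 0.0142 t 7.65 F [ 0.8 -5.9  3.8] w 0.0852 q [-0.25  0.51 -0.22  0.84 -0.    1.14]
shift cm [ 4.89 -0.15  0.21] turn [ 4.000e-03 -3.000e-03  3.141e+00]
shift cm [ 4.89 -0.15  0.21] turn [ 0.002  0.002 -0.001]
n 93052 rect [-88.1   0.5] [130.4 123.8] 89.85 x -150.12782 -26.174105 y -64.80046 65.67488
plane [-0.0057 -0.0014  0.038 ] median z 0.038482760379137275
```

>>> servo_tool --rows '[[[0.6,-0.1,0,0,0,0,-1],[1.2,-0.1,0,0,0,0,-1],[1.8,-0.1,0,0,0,0,-1],[2.4,-0.1,0,0,0,0,-1],[3.0,-0.1,0,0,0,0,-1],[3.6,-0.1,0,0,0,0,-1],[4.2,-0.1,0,0,0,0,-1],[4.8,-0.1,0,0,0,0,-1]]]'

```text
time: 8.5
eef_pos: [0.5873, -0.0229, 0.0143]
tcp_rot: [2.007, 2.411, 0.001]
force: [2.5, -6.1, 4.9]
grip_width: 0.0855
grip_force: 3.5
```

```bash
python3 g.py -.06 0 .012 rear; python3 loc.py wrist pics/w6.png
```

```text
now fix -0.0914 -0.0012 0.0143 t 8.5 F [ 2.5 -6.1  4.9] w 0.0855 q [-0.17  0.49 -0.26  0.82 -0.    1.21]
shift cm [ 3.14 -0.12  0.22] turn [ 0.005 -0.005  3.141]
shift cm [ 3.14 -0.12  0.22] turn [ 0.003  0.003 -0.001]
n 92789 rect [-40.4   0.5] [123.7 131.2] 0.28 x -102.45908 21.401253 y -65.03639 66.14065
plane [-0.0167 -0.0014  0.0377] median z 0.03824640215740727
```

View pics/w6.png

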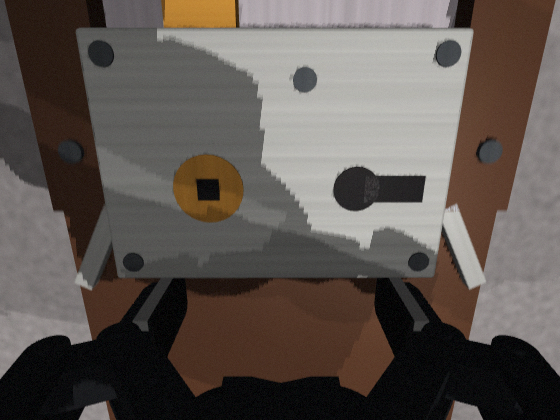

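The case is between the cheeks, latch in line, its rear about 32 mm short of the step. Continuing more slowly.

>>> servo_tool --rows '[[[0.4,0,0,0,0,0,-1],[0.8,0,0,0,0,0,-1],[1.2,0,0,0,0,0,-1],[1.6,0,0,0,0,0,-1],[2.0,0,0,0,0,0,-1],[2.4,0,0,0,0,0,-1],[2.7,0,0,0,0,0,-1],[2.9,0,0,0,0,0,-1]]]'

```text
time: 9.35
eef_pos: [0.5794, 0.007, 0.013]
tcp_rot: [-2.008, -2.415, 0.001]
force: [0.5, -1.1, -1.2]
grip_width: 0.0856
grip_force: 0.9
```

```bash
python3 g.py -.057 0 .012 rear; python3 loc.py wrist pics/w7.png
```

```text
now fix -0.0605 0.0012 0.013 t 9.35 F [ 0.5 -1.1 -1.2] w 0.0856 q [-0.13  0.48 -0.28  0.82 -0.    1.26]
shift cm [0.35 0.12 0.1 ] turn [ 1.000e-03 -2.000e-03 -3.142e+00]
shift cm [0.35 0.12 0.1 ] turn [-0.001 -0.     0.   ]
n 88636 rect [-14.2   0.1] [130.6 115.3] 89.91 x -71.858894 43.497013 y -65.20389 65.346954
plane [-0.0657  0.0001  0.0353] median z 0.03510183300536551
```

Front is in, rear still on the step. A few more mm.

>>> servo_tool --rows '[[[0.1,0,0,0,0,0,-1],[0.2,0,0,0,0,0,-1],[0.3,0,0,0,0,0,-1],[0.4,0,0,0,0,0,-1],[0.5,0,0,0,0,0,-1],[0.5,0,0,0,0,0,-1]]]'

```text
time: 10.0
eef_pos: [0.5793, 0.0116, 0.0133]
tcp_rot: [2.009, 2.415, 0.0]
force: [0.3, -1.6, -0.3]
grip_width: 0.0854
grip_force: 0.6
```

```bash
python3 g.py -.057 0 .012 rear; python3 loc.py wrist pics/w8.png
```

```text
now fix -0.056 0.0004 0.0133 t 10.0 F [ 0.3 -1.6 -0.3] w 0.0854 q [-0.12  0.48 -0.28  0.82  0.    1.27]
shift cm [-0.1   0.04  0.13] turn [-0.    -0.     3.141]
shift cm [-0.1   0.04  0.13] turn [ 0. -0. -0.]
n 84591 rect [-9.5 -0.3] [130.4 115.1] 89.94 x -67.00857 48.038292 y -65.55542 64.86904
plane [-0.0103  0.0002  0.0327] median z 0.03251955045211995
```

View pics/w8.png

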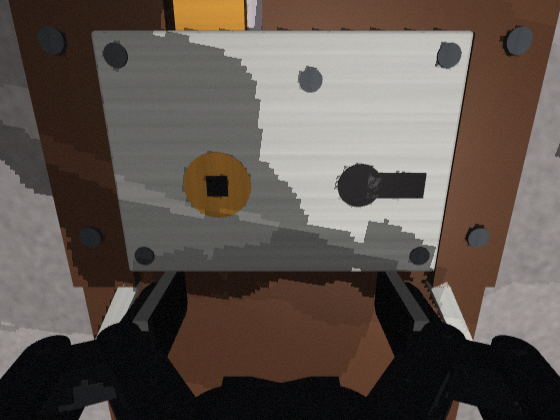

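It has dropped in: the top is at 32.5 mm and flat, with the latch in its notch. Now back off, lift, clear the view and verify.

>>> servo_tool --rows '[[[-0.5,0,0,0,0,0,-1],[-2,0,0,0,0,0,-1],[-4,0,-2,0,0,0,-1],[-8,0,-6,0,0,0,-1],[-12,0,-10,0,0,0,-1],[-16,0,-14,0,0,0,-1],[-20,0,-15,0,0,0,-1],[-20,0,-15,0,0,0,-1]]]'

```text
time: 10.85
eef_pos: [0.6181, -0.1919, 0.1672]
tcp_rot: [2.01, 2.403, 0.002]
force: [0.3, -0.2, -1.1]
grip_width: 0.0853
grip_force: 0.0
```

>>> servo_tool --rows '[[[-4,0,0,0,0,0,-1],[-8,0,0,0,0,0,-1],[-12,0,0,0,0,0,-1],[-16,0,0,0,0,0,-1],[-18,0,0,0,0,0,-1],[-18,0,0,0,0,0,-1]]]'

```text
time: 11.45
eef_pos: [0.6475, -0.366, 0.1615]
tcp_rot: [-2.014, -2.41, 0.001]
force: [-0.0, 0.0, -0.0]
grip_width: 0.0852
grip_force: 0.0
```

```bash
python3 g.py -.057 0 .012 rear; python3 loc.py top pics/t9.png
```

```text
now fix -0.4397 0.0022 0.1615 t 11.45 F [-0.  0. -0.] w 0.0852 q [-0.62  0.68  0.47  1.36 -0.    0.77]
shift cm [38.27  0.06 14.96] turn [-1.000e-03  1.000e-03  3.137e+00]
shift cm [38.27  0.06 14.96] turn [-0.001 -0.    -0.004]
n 3132 rect [1.9 1.2] [ 93.1 129.9] 0.19 x -44.652596 48.405796 y -63.878098 66.02337
plane [-0.0015  0.0002  0.032 ] median z 0.03192699919548547
```

View pics/t9.png

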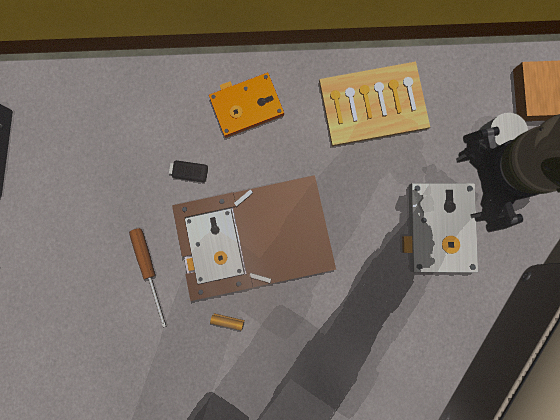

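The case is seated at (215,247): x +1.9 and y +1.2 mm from the pocket centre, turned 0.2°, flat, top at 31.9 mm. The other objects haven't moved.

```bash
python3 -c "
from workcell import arm
print(arm.hand_in())"
```

```text
the job is handed in; nothing more can be done
None
```

The lock case sits fully home in the pocket: about 2 mm along and 1 mm across from its centre, flat and square. The gripper is clear of it, the screwdriver, lock cylinder and key fob look unmoved in the final picture, and the job is handed in.

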